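# Make up the changeover tray

## Robot

A 6-joint arm with a two-finger parallel gripper is mounted at the origin on a cart in front of the work surface, level with it; the furniture and walls round the work are solid. World frame = base frame: x ahead of the robot, y to its left, z up, the work surface at z = 0. Lengths are in m, angles in rad, forces in N, time in s.
With the tool pointing down it reaches from about 0.2 to 0.875 m from the base axis. Payload 3.4 kg.
Tool frame: the origin (TCP) lies between the finger pads; the fingertips stand 25 mm ahead of it and the grasp point (between the pads) lies 6 mm ahead of it (r.nose_length is the z of the fingertips in the tool frame, in m); z points along the fingers, y is the line along which they close (so a half turn about z gives the same grasp; the last joint's range is limited). The gripper opens to 94 mm and grips with 3 to 60 N. Pads are 16 mm wide; open, the fingers measure 119 mm over their backs; the gripper's body (75 mm by 177 mm) begins 78 mm behind the grasp point.
Start: joints at [1.209, 0.276, 1.505, -0, 1.361, -0.121], TCP at [0.137, 0.558, 0.23] pointing down, gripper open.
Joint ranges: [-2.89, 2.89], [-0.75, 2.08], [0.22, 2.7], [-1.18, 4.32], [0.11, 2.71], [-2.7, 2.7]. Speed limits (rad/s): [2.57, 2.57, 3.14, 3.14, 3.14, 3.14].

## Interface

Orientations are given as a unit quaternion [w, x, y, z].
In Python, from plant import r, gripper_to, inverse_kinematics, vision, models, telemetry gives the robot as it stands. Calls block until the motion is done:
- r.move_to(position, orientation): joint-space move of the TCP to a pose.
- r.move_l(position, rot=None, vel=0.15, guard=None): straight line of the TCP; rot=None keeps the orientation; vel is the mean speed in m/s. With guard (N) it stops when the force on the tool has changed by that much, and returns True; else False.
- r.movej(angles): joint-space move.
- gripper_to(opening, f_grip=None): finger opening in m; f_grip is the grip in N (None keeps the last); returns when the fingers have stopped.
- r.hold(seconds).
- inverse_kinematics(position, orientation): joint angles nearest the present ones, or None.
- vision.snapshot(name): name is "scene" or "side" or "wrist"; returns the picture (420x560x3 uint8, red, green, blue); there is no depth.
- vision.get_calibration(name): a dict with "fx", "fy", "cx", "cy" (pixels), "position" and "orientation" of the camera in the world. Camera axes: x right, y down, z forward; pixel columns grow to the right and rows downward; lengths in m; the calibration is good to about 2 mm. The wrist camera is an equidistant fisheye: a pixel r from the principal point sees the ray r / f radians off the axis. A picture is of the moment at which its call begins: read the wrist's pose just before it. get_calibration takes no time and is no camera call; for the wrist camera it gives the pose at the moment of the call.
A pose or a line that the arm cannot do raises r.PlanningError and nothing moves.
- r.sign_off(): hands the job in, once; it reports no verdict.
Trained networks look in the newest picture that a camera, given by its name, has taken for a name from the list of things; names that differ only in an ending like _2 or _b are one class to them, and where a whole thing is asked for, a point or a joint stands for the part that bears it (a point fixed in the world has none). Each returns a list of dicts, best first, with "score" (0 to 1); they miss things now and then, are a little off and sometimes report something else, mostly with a low value. They report only what shows in the picture. A call takes as long as a camera call. They do not tell look-alikes from the thing itself.
- models.boxes_of(thing, camera): "at" ([x, y, z] in m, in world coordinates, good to about 4 mm: the middle of the surface that is visible of it).
- models.regions_of(thing, camera): "pixels" (420x560 bool, what is visible of it).
- models.mark_of(thing, camera): "at" ([x, y, z] in m, in world coordinates, good to about 4 mm: a listed point, or the origin of a listed thing).
Readings, each from a call of its own:
- telemetry.current_t(): time.
- telemetry.current_joints(): joint angles.
- telemetry.current_dq(): joint speeds.
- telemetry.current_joint_efforts(): joint torques, N m.
- telemetry.current_ee_pos(): TCP position.
- telemetry.current_tool_rot(): TCP orientation.
- telemetry.current_wrist_force(): force on the tool from outside, world axes, zero at the start.
- telemetry.current_torque(): the same for the moment, N m.
- telemetry.current_opening(): finger opening in m.
Only numpy, scipy, OpenCV 4.12 (cv2) and the standard library are available. Lean on these libraries where they do the work, as an engineer would, in place of code of your own. Each camera call takes 0.05 s, during which the arm holds its last target. There are 200 camera calls.

## Task

Make up the changeover tray for the filling machine: stand the short nozzle in the small round pocket, lay the short brass spacer flat in the oblong pocket, stand the dropper bottle in the middle-sized round pocket and lay the label roll flat in the large round pocket, each fully down on its pocket's floor. Keep the bottle upright all the way, and leave the two look-alikes, the long nozzle and the long spacer where they are.

Things in the scene. Friction and masses are not known exactly. Their poses are not given: they have to be found in the camera images.
- nozzle: Short spare nozzle, bare steel, hexagonal at the foot and tapering to a spout on top: 14 x 16 x 33 mm. Origin: centre of its underside, z up to the spout. 24 g; grip it low, near the foot. Starts upright on the table.
- spacer: Short brass spacer block with one dark hole: 25 (x) x 40 (y) x 20 (z) mm. Origin: centre of its underside. 120 g. Starts flat on the table, any yaw.
- bottle: Amber dropper bottle: body 44 mm in diameter up to 78 mm, then a black collar 24 mm in diameter from 78 to 96 mm and a 16 mm rubber teat, 125 mm tall in all. From straight above take it by the collar. Origin: centre of its underside, z up. 70 g. Starts upright on the table.
- roll: Roll of labels, 64 mm in diameter, 30 mm tall, lying flat with its bore upright. Origin: centre of its underside, z up. 60 g.
- long_spacer: Look-alike, stays where it is: long brass spacer with two dark holes, 25 (x) x 65 (y) x 20 (z) mm. Origin: centre of its underside.
- long_nozzle: Look-alike, stays where it is: long steel nozzle with a round flange 24 mm in diameter at the foot, 62 mm tall, standing. Origin: centre of its underside, z up.
- nozzle_pocket: One of four fixed white inserts (100 x 89 x 9 mm), 90 mm apart in a row in a shallow tray (370 x 112 mm, rim 10 mm over the table); order varies. Origin: centre of its underside, 3 mm over the table; y along the row, x across, z up. Pocket at its centre with a dark floor, 4 mm and mouth (insert top) 9 mm above the origin. This one: small round pocket, 33 mm in diameter, for the nozzle.
- spacer_pocket: One of four fixed white inserts (100 x 89 x 9 mm), 90 mm apart in a row in a shallow tray (370 x 112 mm, rim 10 mm over the table); order varies. Origin: centre of its underside, 3 mm over the table; y along the row, x across, z up. Pocket at its centre with a dark floor, 4 mm and mouth (insert top) 9 mm above the origin. This one: oblong pocket, 42 mm (x) by 57 mm (y), for the spacer, its length along y.
- bottle_pocket: One of four fixed white inserts (100 x 89 x 9 mm), 90 mm apart in a row in a shallow tray (370 x 112 mm, rim 10 mm over the table); order varies. Origin: centre of its underside, 3 mm over the table; y along the row, x across, z up. Pocket at its centre with a dark floor, 4 mm and mouth (insert top) 9 mm above the origin. This one: middle-sized round pocket, 61 mm in diameter, for the bottle.
- roll_pocket: One of four fixed white inserts (100 x 89 x 9 mm), 90 mm apart in a row in a shallow tray (370 x 112 mm, rim 10 mm over the table); order varies. Origin: centre of its underside, 3 mm over the table; y along the row, x across, z up. Pocket at its centre with a dark floor, 4 mm and mouth (insert top) 9 mm above the origin. This one: large round pocket, 80 mm in diameter, for the label roll.
Not all that is in view belongs to the job. What is shaped like the spacer_pocket but green or purple is not meant.

How it is judged:
By the outcome, as a careful person would: the job done as asked, in the order asked, and still so for the second after the job is handed in, with the robot touching nothing.
It also fails if it takes over 112 s, if anything falls off the work surface, if the arm or the gripper's body presses on something with over 40 N, if the wrist force passes 120 N, or if a joint passes its speed limit or range.

## Working session

There is one attempt and no reset: what is moved stays moved. The work goes in short steps, each a Python script; the robot and the scene stay as the last script left them, time stands still between calls to the robot, and variables do not carry over. Pictures are saved under pics/ and viewed, on a budget of 14 in all, crops included, one or two more only if the job needs it, and the job is handed in when it is done.

```bash
mkdir -p pics; ls; python3 - <<'E'
from plant import r, vision, models, telemetry
import cv2, numpy as np
for c in ("scene","side"):
    im=vision.snapshot(c); cv2.imwrite(f"pics/{c}0.png",im[:,:,::-1])
    k=vision.get_calibration(c); print(c,np.round(k["position"],3),np.round(k["orientation"],3),k["fx"])
    for t in "nozzle spacer bottle roll long_spacer long_nozzle nozzle_pocket spacer_pocket bottle_pocket roll_pocket".split():
        print(t,[(np.round(d["at"],3).tolist(),round(d["score"],2)) for d in models.mark_of(t,c)])
print(telemetry.current_t())
E
```

```text
pics
scene [-0.26  -0.891  0.615] [-0.487  0.785 -0.332  0.192] 414.0027380990377
nozzle [([0.448, -0.228, 0.003], 0.39)]
spacer []
bottle [([0.432, -0.083, -0.0], 0.96)]
roll [([0.435, 0.092, -0.001], 0.64)]
long_spacer [([0.529, 0.374, -0.0], 0.63), ([0.604, 0.122, 0.0], 0.62)]
long_nozzle [([0.616, 0.21, 0.002], 0.61), ([0.44, 0.22, -0.001], 0.54), ([0.453, -0.226, 0.001], 0.3)]
nozzle_pocket [([0.606, 0.121, -0.0], 0.75)]
spacer_pocket [([0.594, -0.059, -0.0], 0.94), ([0.587, -0.222, 0.002], 0.94), ([0.468, -0.554, 0.002], 0.85)]
bottle_pocket [([0.599, 0.033, 0.001], 0.6)]
roll_pocket [([0.613, 0.21, 0.004], 0.66)]
side [0.302 1.34  0.633] [ 0.04  -0.079  0.828 -0.554] 525.1428994151576
nozzle []
spacer [([0.52, -0.357, 0.003], 0.46)]
bottle []
roll [([0.436, 0.087, 0.004], 0.92), ([0.604, 0.121, 0.001], 0.75)]
long_spacer [([0.523, 0.37, -0.001], 0.59)]
long_nozzle [([0.44, 0.224, 0.001], 0.48)]
nozzle_pocket [([0.605, 0.126, -0.0], 0.62)]
spacer_pocket [([0.588, -0.219, -0.001], 0.94), ([0.473, -0.555, -0.0], 0.61), ([0.595, -0.058, 0.007], 0.56)]
bottle_pocket [([0.602, 0.032, 0.001], 0.91)]
roll_pocket [([0.612, 0.211, 0.001], 0.96), ([0.434, 0.089, 0.003], 0.21)]
1.1
```

View pics/scene0.png

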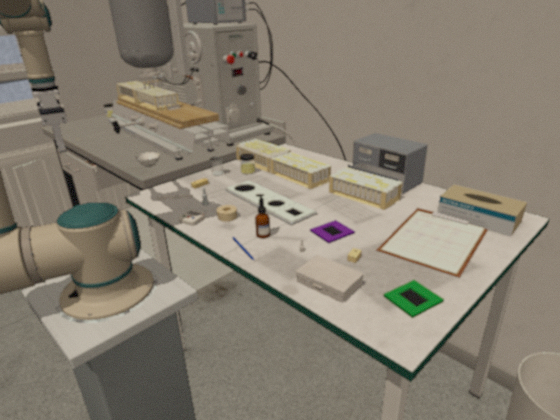

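View pics/side0.png

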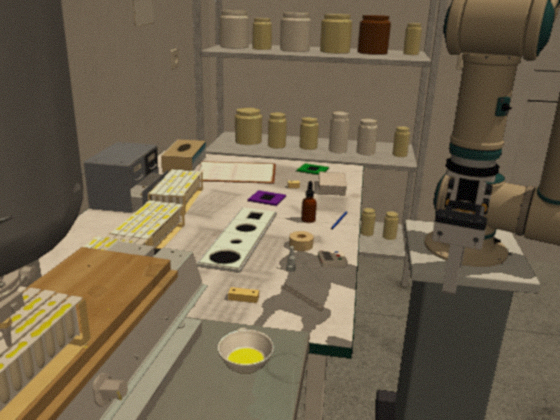

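The scene shows the tray running roll, nozzle, bottle, spacer from +y to −y. The short nozzle is near scene pixel (303,243) and the short spacer near (354,255). The long spacer and long nozzle are at the +y end. I'll look closer with the wrist camera.

```bash
cat > h.py <<'E'
from plant import r, gripper_to, inverse_kinematics, vision, models, telemetry
import cv2, numpy as np
from scipy.spatial.transform import Rotation as R
def down(yaw):
    """tool pointing down, closing line (tool y) along world direction yaw+90deg (mod 180)"""
    q=(R.from_euler('z',yaw)*R.from_euler('x',np.pi)).as_quat(); return q[[3,0,1,2]]
def pick_yaw(p,yaw):
    """of the two half-turn equivalents take the one with the smaller joint motion"""
    best=None
    for k in (-2,-1,0,1,2):
        j=inverse_kinematics(p,down(yaw+k*np.pi))
        if j is None: continue
        c=abs(np.array(j)[5]-telemetry.current_joints()[5])+0.3*abs(np.array(j)[5])
        if best is None or c<best[0]: best=(c,yaw+k*np.pi)
    return best[1]
def cal_R(k): q=k["orientation"]; return R.from_quat([q[1],q[2],q[3],q[0]])
def pix2w(k,u,v,z,fish=True):
    x=(u-k["cx"])/k["fx"]; y=(v-k["cy"])/k["fy"]; 
    if fish:
        t=np.hypot(x,y); s=np.sin(t)/t if t>1e-9 else 1; d=np.array([x*s,y*s,np.cos(t)])
    else: d=np.array([x,y,1])
    d=cal_R(k).apply(d); p=np.array(k["position"]); return p+d*(z-p[2])/d[2]
def snap(name):
    k=vision.get_calibration("wrist"); im=vision.snapshot("wrist"); cv2.imwrite(f"pics/{name}.png",im[:,:,::-1])
    import pickle; pickle.dump(k,open(f"pics/{name}.pkl","wb")); return k
def marks(*things,f="mark_of",cam="wrist"):
    for t in things: print(t,[(np.round(d["at"],3).tolist(),round(d["score"],2)) for d in getattr(models,f)(t,cam)])
def footprint(t,k,ztop,n=0):
    """min-area rect of region projected on plane ztop, for each candidate"""
    for d in models.regions_of(t,"wrist"):
        v,u=np.nonzero(d["pixels"]); P=np.array([pix2w(k,a,b,ztop)[:2] for a,b in zip(u,v)])
        (c,s,a)=cv2.minAreaRect((P*1000).astype(np.float32)); print(t,"rect mm",np.round(c,1),np.round(s,1),round(a,1),"score",round(d["score"],2))
E
python3 - <<'E'
from h import *
r.move_to([0.47,-0.28,0.26],down(pick_yaw([0.47,-0.28,0.26],0)))
k=snap("w1"); print(k["position"],k["fx"],k["cx"],k["cy"])
marks("nozzle","spacer","bottle","spacer_pocket","bottle_pocket")
footprint("spacer",k,0.02)
print(telemetry.current_t(),telemetry.current_joints())
E
```

```text
[ 0.53840024 -0.27938548  0.41414718] 325.19226210127806 285.78968676353264 209.3696322625343
nozzle [([0.447, -0.23, 0.004], 0.42)]
spacer [([0.518, -0.359, -0.001], 0.61)]
bottle [([0.435, -0.084, -0.0], 0.55)]
spacer_pocket [([0.591, -0.061, 0.003], 0.94), ([0.592, -0.22, 0.002], 0.93)]
bottle_pocket [([0.601, 0.03, 0.0], 0.61)]
spacer rect mm [ 516.  -352.1] [41.7 28.3] 13.9 score 0.77
spacer rect mm [444.3 199.8] [20.3 28.6] 74.5 score 0.59
4.6083 [-6.64113323e-01  2.18376402e-01  1.51119609e+00 -1.39774381e-06
  1.41203272e+00  9.06319157e-01]
```

View pics/w1.png

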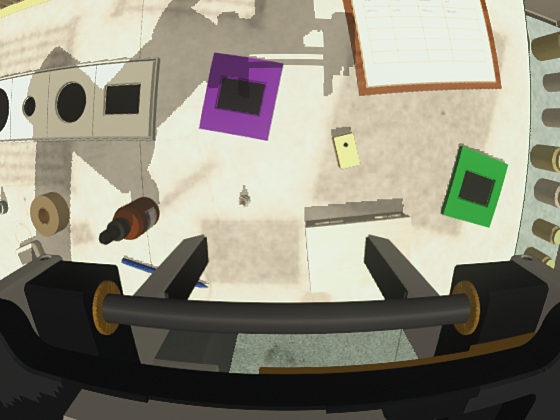

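The nozzle is at (244,196) and the one-hole spacer at (345,148), its long axis about 14° off x. The tray at left is oblong, middle, small, large. I'll take a closer look at the nozzle.

```bash
python3 - <<'E'
from h import *
q=down(pick_yaw([0.385,-0.23,0.12],0))
r.move_to([0.385,-0.23,0.12],q)
k=snap("w2")
marks("nozzle","spacer","spacer_pocket")
footprint("nozzle",k,0.0);footprint("spacer",k,0.02)
im=cv2.imread("pics/w2.png"); cv2.imwrite("pics/w2c.png",cv2.resize(im[100:300,200:400],None,fx=3,fy=3,interpolation=cv2.INTER_CUBIC))
print(telemetry.current_t())
E
```

```text
nozzle [([0.45, -0.229, 0.003], 0.73)]
spacer [([0.517, -0.357, -0.0], 0.83)]
spacer_pocket [([0.591, -0.061, 0.008], 0.84)]
nozzle rect mm [ 450.2 -225. ] [13.5 12.7] 89.8 score 0.53
spacer rect mm [ 515.1 -349.1] [40.1 32.9] 14.6 score 0.58
5.625
```

View pics/w2c.png

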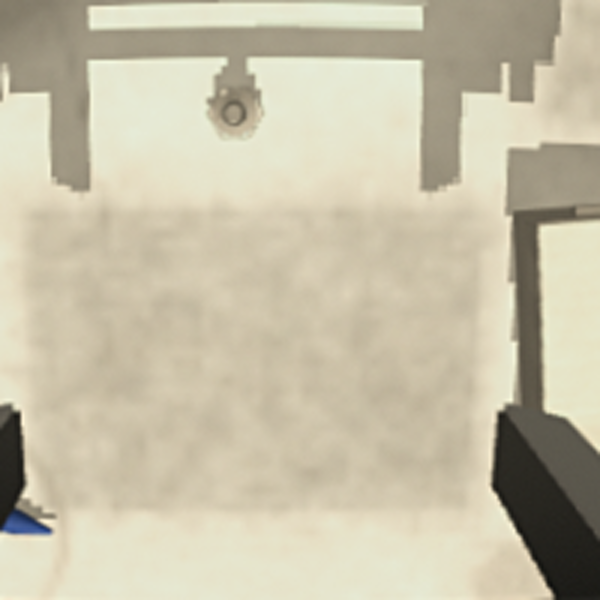

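```bash
python3 - <<'E'
from h import *
import pickle
k=pickle.load(open("pics/w2.pkl","rb")); p=pix2w(k,278,137,0.018); print(p)
x,y=p[:2]
r.move_l([x,y,0.10],vel=0.2)
r.move_l([x,y,0.0295],vel=0.08,guard=8) and print("guard")
gripper_to(0.005,15); print("open",telemetry.current_opening())
r.move_l([x,y,0.2],vel=0.25); print("open",telemetry.current_opening())
P=[0.53,0.075,0.2]; r.move_to(P,down(pick_yaw(P,-0.067)))
k=snap("w3")
marks("nozzle_pocket","bottle_pocket","roll_pocket","spacer_pocket")
for t in ("nozzle_pocket","bottle_pocket","roll_pocket","spacer_pocket"): footprint(t,k,0.012)
print("open",telemetry.current_opening(),telemetry.current_t())
E
```

```text
[ 0.45089102 -0.22538938  0.018     ]
open 0.013560142701383119
open 0.014033044737569582
nozzle_pocket [([0.61, 0.122, 0.005], 0.9)]
bottle_pocket [([0.599, 0.031, -0.001], 0.63)]
roll_pocket [([0.609, 0.209, 0.003], 0.76)]
spacer_pocket [([0.588, -0.224, 0.002], 0.79), ([0.589, -0.06, 0.007], 0.78)]
nozzle_pocket rect mm [605.  121.4] [ 90.  101.1] 85.2 score 0.95
nozzle_pocket rect mm [439.3 231.6] [13.2 57.9] 43.2 score 0.17
bottle_pocket rect mm [598.7  31.2] [90.6 99.4] 85.8 score 0.78
roll_pocket rect mm [611.5 210.4] [90.7 99.7] 85.7 score 0.96
roll_pocket rect mm [524.4 371.9] [67.  41.1] 0.4 score 0.32
spacer_pocket rect mm [ 586.3 -216.3] [ 96.6 100.5] 77.9 score 0.96
spacer_pocket rect mm [592.3 -57.8] [ 90.8 101.7] 85.8 score 0.7
spacer_pocket rect mm [439.8 231.4] [12.5 56.8] 43.7 score 0.51
open 0.013867745671048624 10.8417
```

View pics/w3.png

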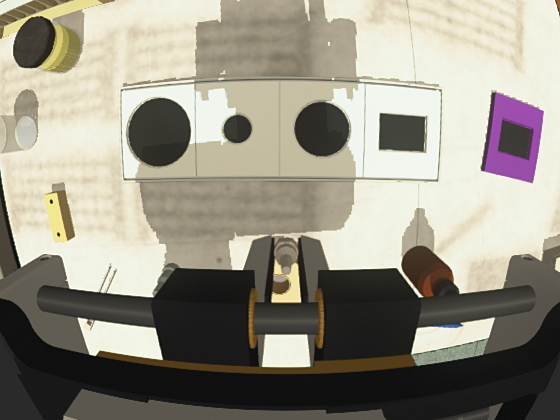

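The nozzle is held upright in the gripper at (285,250). The pocket centres are at (237,129), (322,129), (159,131) and (402,132). Next I place the nozzle, check it, and go to the spacer.

```bash
python3 - <<'E'
from h import *
import pickle
k=pickle.load(open("pics/w3.pkl","rb"))
for u,v in ((159,131),(237,129),(322,129),(402,132)): print(np.round(pix2w(k,u,v,0.010),4))
x,y=0.605,0.121
r.move_l([x,y,0.12],vel=0.25)
r.move_l([x,y,0.0375],vel=0.06,guard=6) and print("guard",telemetry.current_ee_pos())
gripper_to(0.035); 
r.move_l([x,y,0.2],vel=0.25)
r.move_l([x-0.07,y,0.2],vel=0.25)
k=snap("w4"); im=cv2.imread("pics/w4.png"); 
P=[0.45,-0.354,0.17]; r.move_to([0.45,-0.15,0.22],down(pick_yaw(P,0))); r.move_to(P,down(pick_yaw(P,0)))
k=snap("w5");im2=cv2.imread("pics/w5.png"); marks("spacer"); footprint("spacer",k,0.02)
c=lambda a:cv2.resize(a[60:220,190:380],(400,337),interpolation=cv2.INTER_CUBIC)
cv2.imwrite("pics/w45.png",np.hstack([c(im),c(im2)]))
print(telemetry.current_t())
E
```

```text
[0.612  0.2084 0.01  ]
[0.6045 0.1206 0.01  ]
[0.5983 0.0314 0.01  ]
[ 0.5924 -0.0573  0.01  ]
spacer [([0.516, -0.356, 0.001], 0.58), ([0.438, -0.084, -0.001], 0.4)]
spacer rect mm [ 516.6 -353.3] [40.6 25.9] 13.8 score 0.92
16.9167
```

View pics/w45.png

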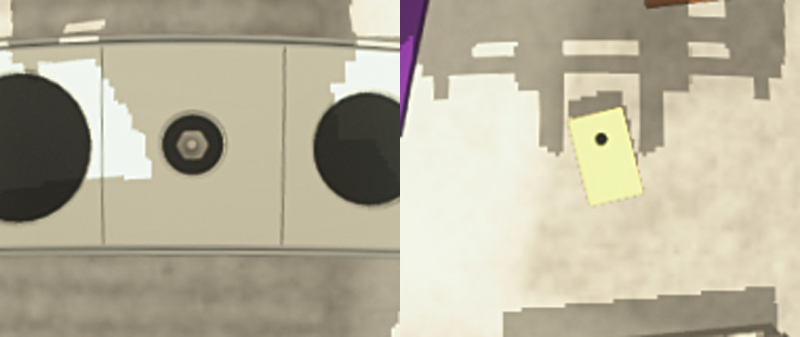

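The nozzle stands upright, centred in the small pocket (left half, 192,145). The spacer is clear at right. I'll move it next.

```bash
python3 - <<'E'
from h import *
x,y=0.5166,-0.3533; yaw=np.radians(13.8)
gripper_to(0.06)
P=[x,y,0.11]; r.move_to(P,down(pick_yaw(P,yaw)))
r.move_l([x,y,0.031],vel=0.1,guard=8) and print("guard")
gripper_to(0.015,35); print("open",telemetry.current_opening())
r.move_l([x,y,0.15],vel=0.25); print("open",telemetry.current_opening())
x,y=0.5923,-0.0575; P=[x,y,0.15]; r.move_to(P,down(pick_yaw(P,np.pi/2-0.071)))
r.move_l([x,y,0.06],vel=0.25)
r.move_l([x,y,0.0385],vel=0.05,guard=8) and print("guard",telemetry.current_ee_pos())
print("open",telemetry.current_opening())
gripper_to(0.05)
r.move_l([x,y,0.2],vel=0.25)
P=[0.44,-0.05,0.24]; r.move_to(P,down(pick_yaw(P,0)))
k=snap("w6"); marks("spacer","bottle"); marks("bottle",f="boxes_of")
print(telemetry.current_t(),telemetry.current_joints())
E
```

```text
open 0.024593097518449975
open 0.02489193113026309
guard [ 0.59201565 -0.05743558  0.03811774]
open 0.024750544549233314
spacer [([0.594, -0.059, 0.01], 0.66)]
bottle [([0.433, -0.083, -0.001], 0.82)]
bottle [([0.443, -0.077, 0.068], 0.6), ([0.528, 0.361, 0.025], 0.42)]
25.2167 [-2.70459684e-01  6.94097143e-02  1.74446222e+00  9.02644765e-06
  1.32834202e+00  1.29999971e+00]
```

View pics/w6.png

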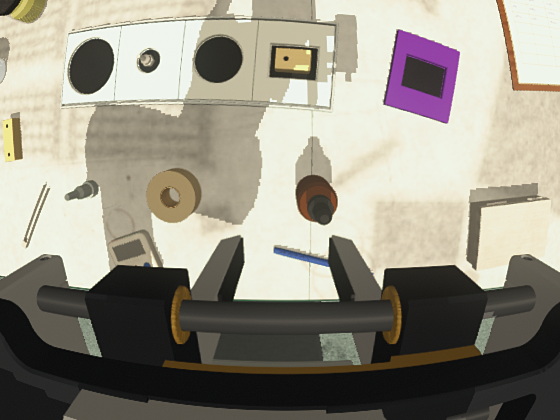

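The spacer lies in the oblong pocket at (293,61), and the bottle is upright at about (316,200). I'll check the teat against the marks and then grip the collar.

```bash
python3 - <<'E'
from h import *
import pickle
k=pickle.load(open("pics/w6.pkl","rb")); p=pix2w(k,320,213,0.122); print(p)
x=(p[0]+0.434)/2; y=(p[1]-0.083)/2; print(x,y)
assert np.hypot(p[0]-.434,p[1]+.083)<0.008
yaw=pick_yaw([x,y,0.2],0)
r.move_to([x,y,0.2],down(yaw))
r.move_l([x,y,0.106],vel=0.08,guard=5) and print("guard",telemetry.current_ee_pos())
gripper_to(0.018,25); print("open",telemetry.current_opening())
r.move_l([x,y,0.175],vel=0.1); print("open",telemetry.current_opening())
k=snap("w7"); print(telemetry.current_t())
E
```

```text
[ 0.43879464 -0.07947215  0.122     ]
0.43639732187613933 -0.0812360726816857
open 0.023147978715769672
open 0.023473064990295372
28.2917
```

View pics/w7.png

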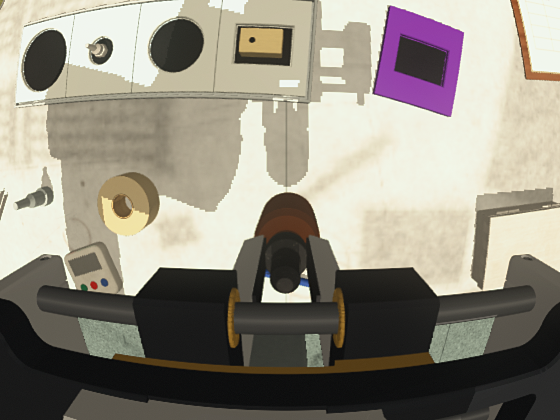

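The bottle is held by the collar and looks upright (teat at 287,283). I'll place it.

```bash
python3 - <<'E'
from h import *
import pickle
k=pickle.load(open("pics/w7.pkl","rb")); p=pix2w(k,287,284,0.193); t=np.array(telemetry.current_ee_pos()); d=p-t; print("offset",d)
x,y=0.5985-np.clip(d[0],-.004,.004)/2,0.0313
r.move_l([x,y,0.175],rot=down(0) if False else None,vel=0.15)
r.move_l([x,y,0.125],vel=0.1)
r.move_l([x,y,0.1133],vel=0.03,guard=5) and print("guard",telemetry.current_ee_pos())
print("open",telemetry.current_opening()); r.hold(0.3)
gripper_to(0.05); r.hold(0.2)
r.move_l([x,y,0.24],vel=0.2)
P=[0.42,0.09,0.24]; r.move_to(P,down(pick_yaw(P,0)))
P=[0.38,0.09,0.2]; r.move_to(P,down(pick_yaw(P,0)))
k=snap("w8"); marks("roll","bottle"); footprint("roll",k,0.03)
print(telemetry.current_t())
E
```

```text
offset [-0.00039417 -0.00062742  0.01871376]
guard [0.59872734 0.03123792 0.11305549]
open 0.023263049501310515
roll [([0.438, 0.089, 0.003], 0.74)]
bottle [([0.594, 0.029, 0.006], 0.64)]
roll rect mm [434.7  88.6] [61.8 63.4] 56.0 score 0.96
34.0833
```

View pics/w8.png

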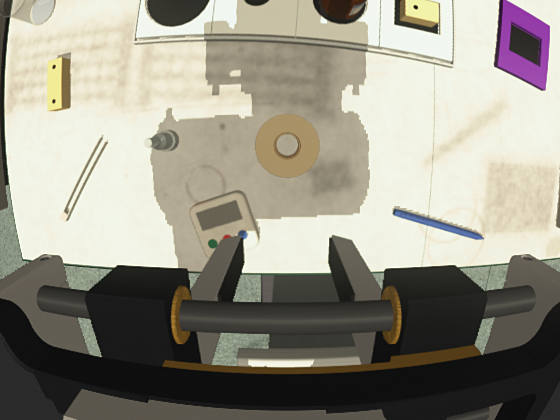

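The bottle is in its pocket. The roll is clear at (287,146), so I'll move that last.

```bash
python3 - <<'E'
from h import *
x,y=0.4350,0.0887
gripper_to(0.09)
P=[x,y,0.12]; r.move_to(P,down(pick_yaw(P,0)))
r.move_l([x,y,0.0315],vel=0.1,guard=8) and print("guard",telemetry.current_ee_pos())
gripper_to(0.045,20); print("open",telemetry.current_opening())
r.move_l([x,y,0.16],vel=0.2); print("open",telemetry.current_opening())
x,y=0.6117,0.2095; P=[x,y,0.16]; r.move_to(P,down(pick_yaw(P,-0.071)))
r.move_l([x,y,0.06],vel=0.2)
r.move_l([x,y,0.039],vel=0.05,guard=6) and print("guard",telemetry.current_ee_pos())
print("open",telemetry.current_opening())
gripper_to(0.078)
r.move_l([x,y,0.2],vel=0.2)
P=[0.5,0.08,0.26]; r.move_to(P,down(pick_yaw(P,-0.071)))
k=snap("w9"); marks("nozzle","spacer","bottle","roll")
s=vision.snapshot("side"); cv2.imwrite("pics/s9.png",cv2.resize(s[150:300,180:330,::-1],(600,600),interpolation=cv2.INTER_CUBIC))
print(telemetry.current_t())
E
```

```text
open 0.06346285017007844
open 0.06366643763007405
guard [0.61131114 0.20945294 0.03845708]
open 0.06326334941566311
nozzle [([0.605, 0.119, 0.01], 0.7)]
spacer [([0.592, -0.062, 0.006], 0.83)]
bottle [([0.597, 0.031, 0.007], 0.59)]
roll [([0.613, 0.209, 0.009], 0.8)]
42.1417
```

View pics/w9.png

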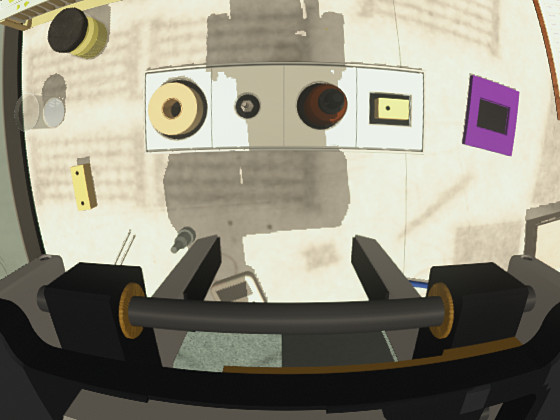

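View pics/s9.png

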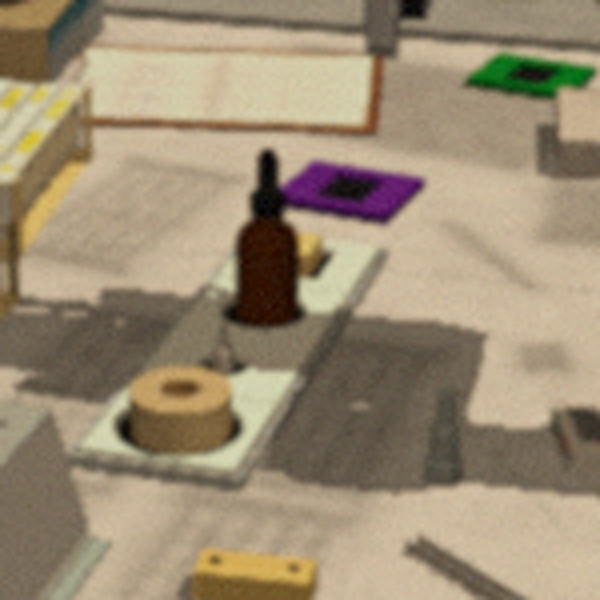

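All four parts sit in their pockets: roll (177,107), nozzle (247,105), bottle (325,102), spacer (390,107). The side view shows the bottle upright and the roll flat inside its mouth. The look-alikes are where they started.

```bash
python3 - <<'E'
from h import *
r.hold(0.3); print(telemetry.current_wrist_force()); r.sign_off(); print(telemetry.current_t())
E
```

```text
[-0.69276678  0.85121177  0.48575206]
the job is handed in; nothing more can be done
the job is handed in; nothing more can be done
```

The changeover tray is made up and handed in at about 42 s of the 112 s allowed. I placed the nozzle, spacer, bottle and roll in that order, each in its own pocket.

- **Placement:** the last wrist and side pictures show every part inside its pocket. The nozzle and bottle are upright, and the spacer and roll are flat. The network's positions for each part were within about 5 mm of the pocket centres.
- **On the floor:** the spacer, bottle and roll each met contact at floor height, within 0.5 mm. The nozzle met no contact before I let it go about 1 mm above its floor. The pictures show it standing centred.
- **Bottle:** it was carried by the collar in straight lines at fixed tool orientation.
- **Look-alikes:** the long nozzle and long spacer were not touched and show where they started.
- **Robot clear:** nothing was in the gripper at the end, and the wrist force read about 1 N.

No check failed. Network reports of the wrong object were set aside against the pictures.

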